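# Slide the die base along the jig rail into the marked corner

## Task

The round steel die base lies loose on the jig plate. Without picking it up, push it with the fingertips straight across the plate until it rests against the long blue rail, then slide it along that rail, keeping it against the rail all the way, fully home into the corner pocket with the green mark, so that it touches both the rail and the end stop. Keep it flat on the plate and out of the corner with the red mark, and leave the other things on the table where they are.

Things in the scene. Friction and masses are not known exactly. Their poses are not given: they have to be found in the camera images.
- jig: fixed assembly jig: bare aluminium plate 110 mm (its x) by 280 mm (its y), 8 mm thick, with a blue rail along its far edge and a blue end stop and short cheek at each end, all rising 10 mm above the plate (18 mm above the table). Open at the front. Origin: centre of the plate's underside, on the table; x points towards the rail (roughly away from the robot), y along the rail, z up
- rail_mid (a point): top edge of the rail's inner (working) face, at mid-length: 41 mm from the jig's origin along x, 18 mm up. The face runs straight along the jig's y over the whole length; axes as the jig. The die base touching the rail has its centre 22 mm in front of this face (jig x = +19 mm)
- left_stop (a point): top edge of the inner face of the left end stop, 128 mm from the jig's middle along +y; axes as the jig. The die base touching it has its centre 22 mm inward. The stop ends in a cheek (jig x -23 to -7 mm) reaching 12 mm inward in front of the corner, so the pocket, 48 mm between rail and cheek, is entered only along the rail
- right_stop (a point): the same at the right end: top edge of the inner face of the right end stop, 128 mm from the jig's middle along -y; mirror image of the left, with the same cheek. Axes as the jig
- die_base: round steel die base, 44 mm in diameter, 16 mm tall with a small round boss in the middle of its top; loose, flat on the jig plate in its middle part, some 20 to 50 mm clear of the rail at the start. Origin: centre of its underside (8 mm above the table when flat on the plate); z up. About 0.1 kg, polished, slides easily on the smooth jig (friction about 0.2) when its side is pushed
- green_mark: flat painted green disc, 30 mm across, on the plate in one of the two corner pockets; its centre is where the centre of the die base belongs. It may be the left or the right corner
- red_mark: flat painted red disc, 30 mm across, on the plate in the other corner pocket, to be left empty
- die_body: loose steel cylinder with a bore and a black ring, 54 mm in diameter, 41 mm tall, standing on the table beside the jig's left end (40 to 60 mm clear of it); origin: centre of its underside; not to be moved
- die_plunger: loose polished plunger standing on its 27 mm wide head, 52 mm tall, on the table beside the jig's right end (30 to 50 mm clear of it); origin: centre of its underside; not to be moved
- timer: loose white bench timer, 62 x 68 x 22 mm, on the table to the right; origin: centre of its underside; not to be moved
- marker: loose felt marker, 130 mm long, 15 mm thick, lying on the table at the far right; origin: below its middle, on the table; not to be moved
- mortar: loose white mortar, 98 mm across, 45 mm tall, on the table to the left; origin: centre of its underside; not to be moved
Not all that is in view belongs to the job. Of the things shaped like the die_base, the steel one is meant.

How it is judged:
By the outcome, as a careful person would: the job done as asked, in the order asked, and still so for the second after the job is handed in, with the robot touching nothing.
It also fails if it takes over 45 s, if anything falls off the work surface, if the arm or the gripper's body presses on something with over 40 N, if the wrist force passes 120 N, or if a joint passes its speed limit or range.

## Robot

A 6-joint arm with a two-finger parallel gripper is mounted at the origin on a cart in front of the work surface, level with it; the furniture and walls round the work are solid. World frame = base frame: x ahead of the robot, y to its left, z up, the work surface at z = 0. Lengths are in m, angles in rad, forces in N, time in s.
With the tool pointing down it reaches from about 0.25 to 0.725 m from the base axis. Payload 4 kg.
Tool frame: the origin (TCP) lies at the very end of the fingers, on their centre line; the grasp point (between the pads) lies 19 mm behind it; z points along the fingers, y is the line along which they close (so a half turn about z gives the same grasp; the last joint's range is limited). The gripper opens to 85 mm and grips with 20 to 120 N. Pads are 22 mm wide; open, the fingers measure 114 mm over their backs; the gripper's body (76 mm by 85 mm) begins 54 mm behind the grasp point. The pads swing forward as they close: fully open they stand 13 mm farther back than shut.
Start: joints at [-1.167, 0.241, 0.005, 1.335, 0, 1.571], TCP at [0.196, -0.46, 0.231] pointing down, gripper open.
Joint ranges: [-2.72, 2.72], [-1.05, 1.87], [-1.09, 1.28], [-1.99, 2.15], [-1.42, 1.44], [-3.14, 3.14]. Speed limits (rad/s): [2.79, 2.79, 3.14, 3.14, 3.14, 3.14].

## Interface

Orientations are given as a unit quaternion [x, y, z, w].
In Python, from workcell import bot gives the robot as it stands.
- The arm moves only by the tool carry_out, never from a script. Its argument "increments" is one flat list of numbers, 5 for each row, row after row: the finger opening in cm, from 0 to 8.54, then the shift along the tool's x, y, z in cm, then the turn about the tool's z in rad. A call has exactly 5 rows; each row shifts and turns the commanded pose from where the row before left it, along the tool's axes as they then stand; what a row does not reach is not made up. A row lasts 1/8 s, in which the tool goes at most 62.5 mm and 10.7 degrees, less where a joint would pass 70% of its speed; a pose out of reach is approached as far as the arm can. A call with a gripper value outside its range is refused whole. The fingers move at their own pace and stop on an object; the grip force is fixed at half the most. Time passes only in rows, so rows that do not move let the fingers close, or fill a call up. It gives the time, the measured TCP pose, the force, the opening and the grip force at its end, in the units of the state.
- bot.get_obs(): the state, without advancing time (a new reading comes with each control period).
- bot.camera(name): name is "scene" or "top" or "wrist"; returns a dict with "pixels" (384x512x3 uint8, blue, green, red), "range_z" (384x512 float32, m along the optical axis (not along the pixel's ray), 0 where there is no reading), "mtx" (3x3 intrinsics, pixels), "eye" and "attitude" of the camera in the world. Camera axes: x right, y down, z forward; pixel columns grow to the right and rows downward; lengths in m; the calibration is good to about 2 mm. A picture is of the moment at which its call begins.
- bot.job_done(): hands the job in; it is judged then, once.
Trained networks look in a picture, given as the dict that the camera call returned (one of the last four; its "shot" number tells which), for a name from the list of things; names that differ only in an ending like _2 or _b are one class to them, and where a whole thing is asked for, a point or a joint stands for the part that bears it (a point fixed in the world has none). Each returns a list of dicts, best first, with "p" (0 to 1); they miss things now and then, are a little off and sometimes report something else, mostly with a low value. They report only what shows in the picture. A call takes as long as a camera call. They do not tell look-alikes from the thing itself.
- bot.find_in(picture, name): "xyz" ([x, y, z] in m, in the coordinates of the camera as it stood for that picture, good to about 4 mm: the middle of the surface that is visible of it).
- bot.regions_of(picture, name): "mask" (384x512 bool, what is visible of it).
- bot.place_of(picture, name): "xyz" ([x, y, z] in m, in the coordinates of the camera as it stood for that picture, good to about 4 mm: a listed point, or the origin of a listed thing).
The state is a dict: "clock": time; "joint_pos": joint angles; "joint_vel": joint speeds; "tau": joint torques, N m; "eef_pos": TCP position; "tool_rot": TCP orientation; "ft_force": force on the tool from outside, world axes, zero at the start; "ft_torque": the same for the moment, N m; "grip_width": finger opening in m; "grasp_force": force on a finger pad.
Only numpy, scipy, OpenCV 4.12 (cv2) and the standard library are available. Lean on these libraries where they do the work, as an engineer would, in place of code of your own. Each camera call takes 0.05 s, during which the arm holds its last target. There are 200 camera calls.

## Working session

There is one attempt and no reset: what is moved stays moved. The work goes in short steps, Python scripts to look and compute and a tool call to move; the robot and the scene stay as the last step left them, time stands still between calls to the robot, and variables do not carry over. Pictures are saved under pics/ and viewed, at most 10 in all, crops included, and the job is handed in when it is done.

Besides the shell and the picture viewer there is one more tool, called as name(argument=value, ...) on one line, values as JSON. carry_out: Moves the arm, as the interface text tells. Its arguments: {"type":"object","properties":{"increments":{"type":"array","items":{"type":"number"}}},"required":["increments"]}

```bash
mkdir -p pics; cat > h.py <<'E'
import numpy as np, cv2
from scipy.spatial.transform import Rotation as R
from workcell import bot
def cam2w(c,p):
    return R.from_quat(c["attitude"]).apply(p)+np.array(c["eye"]) if np.size(c["attitude"])==4 else np.array(c["attitude"])@p+np.array(c["eye"])
def back(c,u,v,z=None):
    d=np.linalg.inv(c["mtx"])@np.array([u,v,1.]);e=np.array(c["eye"])
    if z is None: return cam2w(c,d*c["range_z"][int(v),int(u)])
    w=cam2w(c,d)-e
    return e+w*(z-e[2])/w[2]
def px(c,p):
    q=np.array(c["mtx"])@p; return (q[:2]/q[2]).round(0)
E
cat > a.py <<'E'
from h import *
np.set_printoptions(precision=4,suppress=True)
o=bot.get_obs();print(o["clock"],o["eef_pos"],o["tool_rot"],o["joint_pos"])
for n in ["scene","top"]:
    c=bot.camera(n);cv2.imwrite(f"pics/{n}1.png",cv2.resize(c["pixels"],(768,576)))
    print(n,np.array(c["eye"]),np.array(c["attitude"]))
    for t in ["rail_mid","left_stop","right_stop","jig","die_base","green_mark","red_mark","die_body","die_plunger"]:
        for r in bot.place_of(c,t)[:3]: print(t,round(r["p"],2),cam2w(c,np.array(r["xyz"])),px(c,np.array(r["xyz"])))
E
python3 a.py
```

```text
0.0 [ 0.1962 -0.4592  0.2304] [ 0.9797  0.2005 -0.0002 -0.001 ] [-1.167   0.2414  0.0037  1.3352 -0.      1.5708]
scene [0.0071 0.7482 1.1389] [-0.2547  0.9035 -0.3301  0.0996]
rail_mid 0.6 [0.5255 0.032  0.0197] [237. 203.]
left_stop 0.76 [0.4995 0.1594 0.018 ] [222. 233.]
right_stop 0.56 [ 0.5105 -0.098   0.0173] [261. 180.]
jig 0.59 [ 0.4869  0.0279 -0.0011] [248. 210.]
die_base 0.69 [0.4759 0.0116 0.0115] [253. 206.]
die_base 0.59 [0.6015 0.1288 0.0005] [203. 216.]
die_base 0.42 [ 0.5908  0.2317 -0.0003] [187. 240.]
green_mark 0.56 [ 0.5052 -0.1573  0.0011] [271. 173.]
green_mark 0.56 [ 0.4529 -0.5071  0.0025] [325. 123.]
green_mark 0.47 [ 0.5122 -0.0754  0.0077] [257. 186.]
red_mark 0.37 [0.4997 0.1344 0.0093] [227. 229.]
die_body 0.81 [0.4454 0.2536 0.0018] [220. 266.]
die_plunger 0.56 [0.4984 0.1558 0.0165] [223. 233.]
die_plunger 0.42 [ 0.5047 -0.1572  0.0005] [271. 173.]
top [ 0.2946 -0.0293  1.5587] [-0.7028  0.708  -0.045   0.0523]
rail_mid 0.75 [0.5252 0.0269 0.02  ] [242. 184.]
rail_mid 0.58 [0.4988 0.1599 0.018 ] [199. 193.]
rail_mid 0.46 [ 0.5089 -0.0955  0.0208] [281. 189.]
left_stop 0.71 [0.5017 0.1593 0.017 ] [200. 192.]
right_stop 0.91 [ 0.5082 -0.0983  0.0197] [282. 189.]
right_stop 0.57 [0.5037 0.1378 0.0068] [207. 192.]
right_stop 0.54 [ 0.477   0.424  -0.0019] [116. 201.]
jig 0.73 [ 0.481   0.0275 -0.0068] [242. 199.]
die_base 0.68 [0.4741 0.0165 0.0093] [246. 201.]
die_base 0.65 [ 0.5914  0.225  -0.0032] [180. 165.]
die_base 0.63 [0.6045 0.126  0.0033] [211. 160.]
green_mark 0.44 [ 0.504  -0.0751  0.0081] [275. 191.]
red_mark 0.38 [0.5005 0.1373 0.0046] [207. 193.]
die_body 0.78 [0.4478 0.2488 0.0027] [172. 210.]
die_body 0.64 [ 0.4736 -0.3763 -0.0006] [371. 200.]
die_plunger 0.53 [ 0.5054 -0.1623  0.004 ] [303. 191.]
```

```bash
cat > b.py <<'E'
from h import *
a=cv2.imread("pics/top1.png")
c=bot.camera("top");p=c["pixels"][140:240,150:320]
d=bot.camera("scene");q=d["pixels"][150:270,170:330]
im=np.vstack([cv2.resize(p,(510,300),interpolation=3),cv2.resize(q,(510,300)[:2],interpolation=3)])
cv2.imwrite("pics/crop1.png",cv2.resize(im,(510,600)))
E
python3 b.py
```

```text
(no output)
```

View pics/scene1.png

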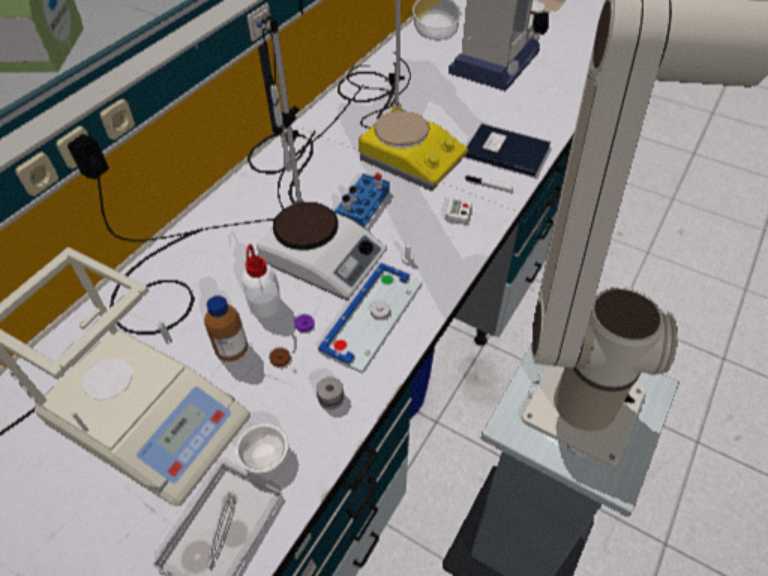

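View pics/crop1.png

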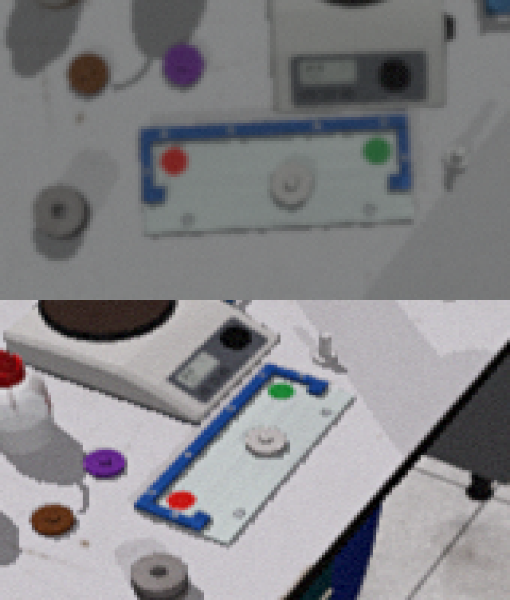

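The die-base shapes (small-image scene pixels) are grey steel on the jig at (253,206), purple at (203,216) and brown at (187,240). The crop shows the grey steel one is the target, since it is loose on the plate. The green mark is in the right (−y) corner at about (257,186), and red is left at (227,229). I'll use closed fingers as a flat pusher.

carry_out(increments=[0,0,0,0,0.186,0,0,0,0,0.186,0,2,-5.2,0.3,0,0,2,-5.2,0.3,0,0,2,-5.2,0.3,0])

```text
clock: 1.72
eef_pos: [0.2518, -0.3006, 0.2222]
tool_rot: [1.0, 0.015, 0.0, 0.0]
ft_force: [0.6, -1.1, 0.4]
grip_width: 0.0003
grasp_force: 0.0
```

carry_out(increments=[0,2,-5.2,0.3,0,0,2,-5.2,0.3,0,0,2,-5.2,0.3,0,0,2,-5.2,0.3,0,0,2,-5.2,0.3,0])

```text
clock: 2.35
eef_pos: [0.3437, -0.0372, 0.2076]
tool_rot: [1.0, 0.016, 0.001, 0.0]
ft_force: [0.7, -0.1, -0.2]
grip_width: -0.0001
grasp_force: 0.0
```

carry_out(increments=[0,1.8,-5.2,0.3,0,0,0,0,0,0,0,0,0,0,0,0,0,0,0,0,0,0,0,0,0])

```text
clock: 2.98
eef_pos: [0.3594, 0.0109, 0.2044]
tool_rot: [1.0, 0.015, 0.0, -0.001]
ft_force: [0.0, 0.4, 0.4]
grip_width: 0.0001
grasp_force: 0.0
```

```bash
sed -e 's/\["scene","top"\]/["wrist","top"]/' -e 's/{n}1/{n}2/' a.py > c.py; cat >> c.py <<'E'
    # blue rail/stop geometry
    hsv=cv2.cvtColor(c["pixels"],cv2.COLOR_BGR2HSV)
    m=cv2.inRange(hsv,(100,120,60),(125,255,255)); v,u=np.nonzero(m)
    P=np.array([back(c,a,b,.018) for a,b in zip(u,v)])
    if len(P):
        P=P[(abs(P[:,0]-.5)<.07)&(abs(P[:,1]-.03)<.16)]
        r=cv2.minAreaRect((P[:,:2]*1000).astype(np.float32)); print("blue",len(P),r)
E
python3 c.py
```

```text
2.975 [0.3594 0.0109 0.2044] [ 0.9999  0.0151  0.0001 -0.0006] [ 0.0293 -0.0237 -0.3679  1.2264  0.0012  3.1407]
wrist [0.4406 0.013  0.3472] [ 0.7085 -0.687  -0.1127  0.1156]
rail_mid 0.62 [0.5198 0.0282 0.0153] [243.  11.]
left_stop 0.84 [0.5003 0.1591 0.0189] [114.  28.]
left_stop 0.38 [0.5218 0.0277 0.0161] [244.   9.]
right_stop 0.58 [ 0.5066 -0.1051  0.0144] [372.  31.]
right_stop 0.49 [0.4725 0.0141 0.0063] [256.  64.]
right_stop 0.39 [0.5019 0.1574 0.0166] [116.  27.]
jig 0.59 [ 0.4826  0.0261 -0.0023] [245.  54.]
jig 0.59 [ 0.4969 -0.1609 -0.0005] [416.  45.]
die_base 0.81 [0.4737 0.0123 0.0076] [257.  62.]
green_mark 0.81 [ 0.5044 -0.0784  0.0058] [344.  34.]
red_mark 0.9 [0.4983 0.1346 0.0091] [142.  33.]
die_body 0.97 [0.4459 0.247  0.0013] [49. 83.]
die_plunger 0.81 [ 0.4982 -0.162   0.0025] [419.  44.]
die_plunger 0.45 [0.4963 0.1359 0.0064] [142.  35.]
blue 3195 ((494.3345642089844, 28.00677490234375), (69.1143569946289, 277.72467041015625), 1.7611339092254639)
top [ 0.2946 -0.0293  1.5587] [-0.7028  0.708  -0.045   0.0523]
rail_mid 0.97 [0.5251 0.0289 0.0152] [241. 184.]
rail_mid 0.71 [ 0.4717 -0.3753  0.0018] [371. 201.]
left_stop 0.58 [0.5009 0.1599 0.0168] [199. 192.]
left_stop 0.28 [ 0.5082 -0.0724  0.0093] [274. 190.]
right_stop 0.68 [ 0.5093 -0.0964  0.0168] [282. 189.]
jig 0.68 [ 0.4815  0.0282 -0.0032] [242. 199.]
jig 0.17 [ 0.4743 -0.3725 -0.0004] [370. 200.]
die_base 0.74 [ 0.5927  0.2248 -0.0062] [180. 165.]
die_base 0.68 [0.6036 0.1275 0.0011] [211. 161.]
die_base 0.67 [0.4738 0.0162 0.0081] [246. 201.]
green_mark 0.54 [ 0.5061 -0.074   0.0105] [274. 190.]
red_mark 0.58 [0.5015 0.1348 0.0064] [208. 192.]
die_body 0.58 [0.4454 0.249  0.0017] [172. 211.]
die_plunger 0.59 [ 0.507  -0.161  -0.0004] [302. 190.]
blue 343 ((499.4353942871094, 29.993392944335938), (73.79882049560547, 274.6487121582031), 2.3966782093048096)
```

carry_out(increments=[0,1.2,0,3.6,-0.005,0,1.2,0,3.6,0,0,1.2,0,3.6,0,0,1.2,0,3.6,0,0,1.2,0,3.6,0])

```text
clock: 4.6
eef_pos: [0.4202, 0.0146, 0.0233]
tool_rot: [1.0, 0.019, 0.0, -0.001]
ft_force: [0.3, 0.0, 0.1]
grip_width: 0.0002
grasp_force: 0.0
```

carry_out(increments=[0,0,0,0.6,0,0,0,0,0.5,0,0,0,0,0,0,0,0,0,0,0,0,0,0,0,0])

```text
clock: 5.22
eef_pos: [0.42, 0.0146, 0.0141]
tool_rot: [1.0, 0.019, 0.001, -0.001]
ft_force: [0.4, -0.4, -0.6]
grip_width: 0.0002
grasp_force: 0.0
```

```bash
cat > d.py <<'E'
from h import *
import sys
k=sys.argv[1]
np.set_printoptions(precision=4,suppress=True)
o=bot.get_obs();print(o["clock"],o["eef_pos"],o["tool_rot"],o["joint_pos"],o["ft_force"])
for n in ["scene","top","wrist"]:
    c=bot.camera(n)
    if n=="scene": s=c
    if n=="wrist": w=c
    for t in ["die_base","rail_mid","right_stop","left_stop"]:
        for r in bot.place_of(c,t)[:2]:
            p=cam2w(c,np.array(r["xyz"]))
            if p[0]<.57 and r["p"]>.4: print(n,t,round(r["p"],2),p)
im=np.vstack([cv2.resize(s["pixels"][150:250,180:320],(560,320),interpolation=3),cv2.resize(w["pixels"][:230],(560,280))])
cv2.imwrite(f"pics/d{k}.png",im)
E
python3 d.py 1
```

```text
5.225 [0.42   0.0146 0.0141] [ 0.9998  0.0192  0.0009 -0.0006] [ 0.0337  0.3221 -0.531   0.7159  0.0013  3.1369] [ 0.4144 -0.388  -0.6028]
scene die_base 0.65 [ 0.4428  0.2524 -0.    ]
scene die_base 0.56 [0.4695 0.0153 0.008 ]
scene rail_mid 0.69 [0.5288 0.0319 0.0184]
scene right_stop 0.75 [ 0.5121 -0.1003  0.0184]
scene left_stop 0.72 [0.5027 0.1584 0.0162]
top rail_mid 0.7 [0.5245 0.0316 0.0163]
top rail_mid 0.42 [ 0.4751 -0.3734  0.0017]
top right_stop 0.66 [ 0.5061 -0.0954  0.0172]
top left_stop 0.6 [0.5022 0.159  0.0161]
wrist die_base 0.95 [0.4719 0.0133 0.0091]
wrist rail_mid 0.88 [0.5209 0.0278 0.0183]
```

View pics/d1.png

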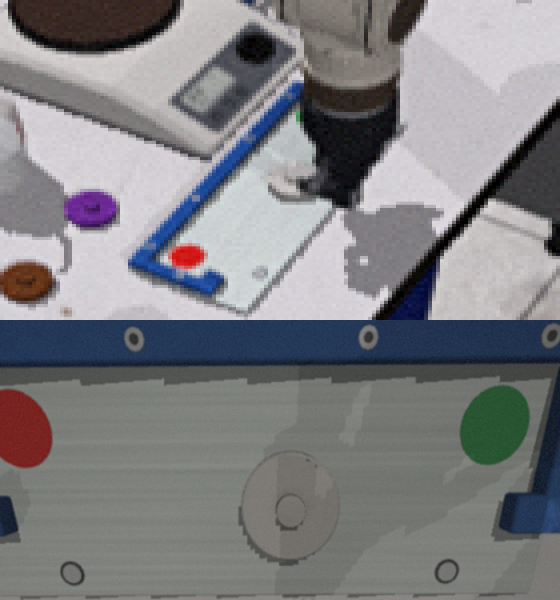

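The wrist view is clear: disc at about (290,508) in the lower panel, green mark upper right, rail along the top. The fingers are just behind the disc, so I'll start pushing.

carry_out(increments=[0,0.6,0,0,0,0,0.6,0,0,0,0,0.5,0,0,0,0,0.5,0,0,0,0,0.5,0,0,0])

```text
clock: 6.6
eef_pos: [0.4467, 0.0156, 0.0132]
tool_rot: [1.0, 0.019, -0.0, -0.001]
ft_force: [0.7, -1.1, -0.4]
grip_width: 0.0001
grasp_force: 0.2
```

```bash
cat > e.py <<'E'
from h import *
np.set_printoptions(precision=4,suppress=True)
o=bot.get_obs();print(round(o["clock"],2),np.array(o["eef_pos"]),np.array(o["tool_rot"]),"j6",o["joint_pos"][5],np.array(o["ft_force"]))
c=bot.camera("wrist");I=c["pixels"];H=cv2.cvtColor(I,cv2.COLOR_BGR2HSV)
b=cv2.inRange(H,(100,110,30),(125,255,255))>0
# rail: lower (inner) top edge, z=.018
L=[]
for u in range(60,450,3):
    col=np.nonzero(b[:100,u])[0]
    if len(col): L.append((u,col.max()+.5))
P=np.array([back(c,u,v,.018)[:2] for u,v in L])
keep=np.ones(len(P),bool)
for _ in range(5):
    f=np.polyfit(P[keep,1],P[keep,0],1);e=P[:,0]-np.polyval(f,P[:,1]);keep=abs(e)<max(.001,2*np.median(abs(e)))
print("rail x at y=0",f[1],"yaw",-np.arctan(f[0]),keep.sum(),len(P))
cv2.imwrite("pics/w.png",I)
for r in bot.place_of(c,"die_base")[:1]:
    p=cam2w(c,np.array(r["xyz"]));print("die",r["p"],p)
ms=bot.regions_of(c,"die_base")
if ms:
    m=ms[0]["mask"];z=c["range_z"];v,u=np.nonzero(m)
    Q=np.array([back(c,a,d) for a,d in zip(u,v)]);t=Q[(Q[:,2]>.020)&(Q[:,2]<.0265)]
    (cx,cy),r=cv2.minEnclosingCircle((t[:,:2]*1000).astype(np.float32));print("disc top circle",cx,cy,r,"zmed",np.median(t[:,2]))
    g=np.cos(np.arctan(f[0]));print("gap to rail",(np.polyval(f,cy/1000)-cx/1000)*g-.022)
for n in ["right_stop","green_mark"]:
    for r in bot.place_of(c,n)[:1]: print(n,r["p"],cam2w(c,np.array(r["xyz"])))
E
python3 e.py
```

```text
6.6 [0.4467 0.0156 0.0132] [ 0.9998  0.0192 -0.0002 -0.0006] j6 3.137194850924785 [ 0.6534 -1.1086 -0.3733]
rail x at y=0 0.5266567753097079 yaw 0.04313487500724622 130 130
die 0.58 [0.4753 0.0158 0.0099]
disc top circle 478.7406921386719 11.928873062133789 21.219585418701172 zmed 0.022963930575640043
gap to rail 0.0253571224324834
right_stop 0.78 [ 0.5073 -0.1042  0.014 ]
green_mark 0.88 [ 0.5033 -0.0808  0.0099]
```

carry_out(increments=[0,0.4,0,0,0,0,0.4,0,0,0,0,0.4,0,0,0,0,0.4,0,0,0,0,0.4,0,0,0])

```text
clock: 7.48
eef_pos: [0.4668, 0.0164, 0.0133]
tool_rot: [1.0, 0.019, -0.0, -0.001]
ft_force: [-0.0, -0.1, 0.2]
grip_width: 0.0001
grasp_force: 0.1
```

```bash
python3 e.py
```

```text
7.47 [0.4668 0.0164 0.0133] [ 0.9998  0.0192 -0.     -0.0006] j6 3.1373696719856654 [-0.0139 -0.0882  0.1602]Traceback (most recent call last):
  File "e.py", line 14, in <module>
    f=np.polyfit(P[keep,1],P[keep,0],1);e=P[:,0]-np.polyval(f,P[:,1]);keep=abs(e)<max(.001,2*np.median(abs(e)))
                 ~^^^^^^^^
IndexError: too many indices for array: array is 1-dimensional, but 2 were indexed
```

```bash
python3 - <<'E'
s=open('e.py').read()
i=s.index("# rail:");j=s.index('cv2.imwrite')
open('e.py','w').write(s[:i]+"f=np.array([-.0431,.52666])\n"+s[j:])
E
python3 e.py
```

```text
7.53 [0.4675 0.0164 0.0134] [ 0.9998  0.0192  0.0005 -0.0006] j6 3.1374155171756213 [ 0.8804  0.3301 -0.2704]
die 0.82 [0.4971 0.0161 0.0094]
disc top circle 0.0 0.0 0.0 zmed nan
gap to rail 0.5041715160130008
right_stop 0.9 [ 0.5074 -0.0993  0.0127]
green_mark 0.71 [ 0.5046 -0.0784  0.0073]
  return _methods._mean(a, axis=axis, dtype=dtype,
  ret = ret.dtype.type(ret / rcount)
```

carry_out(increments=[0,0.2,0,0,0,0,0.2,0,0,0,0,0.1,0,0,0,0,0.1,0,0,0,0,0,0,0,0])

```text
clock: 8.4
eef_pos: [0.4725, 0.0166, 0.0133]
tool_rot: [1.0, 0.019, -0.0, -0.001]
ft_force: [0.1, 1.0, -0.1]
grip_width: -0.0
grasp_force: 0.1
```

```bash
python3 e.py
```

```text
8.4 [0.4725 0.0166 0.0133] [ 0.9998  0.0192 -0.0001 -0.0006] j6 3.137441191724671 [ 0.1038  1.0417 -0.0623]
die 0.81 [0.5016 0.0126 0.0071]
disc top circle 504.50823974609375 13.456450462341309 21.153593063354492 zmed 0.023093441946598736
gap to rail -0.00044822087372561187
right_stop 0.92 [ 0.5083 -0.0969  0.0133]
green_mark 0.86 [ 0.5045 -0.077   0.0085]
```

carry_out(increments=[0,0.1,0,0,0,0,0,0,0,0,0,0.1,0,0,0,0,0,0,0,0,0,0,0,0,0])

```text
clock: 9.28
eef_pos: [0.4729, 0.0166, 0.0129]
tool_rot: [1.0, 0.019, -0.001, -0.001]
ft_force: [-5.2, -0.3, 2.4]
grip_width: -0.0002
grasp_force: 2.7
```

carry_out(increments=[0,-0.3,0,0,0,0,-0.7,0,0,0,0,-1,0,-0.5,0,0,-1,0,-1.5,0,0,0,0,-2,-0.183])

```text
clock: 9.9
eef_pos: [0.4427, 0.0154, 0.0536]
tool_rot: [0.994, 0.113, -0.001, -0.001]
ft_force: [0.7, 0.1, 1.2]
grip_width: 0.0
grasp_force: 0.0
```

carry_out(increments=[0,0,0,0,-0.183,0,0,0,0,-0.183,0,0,0,0,-0.183,0,0,0,0,-0.183,0,0,0,0,-0.183])

```text
clock: 10.52
eef_pos: [0.4444, 0.0155, 0.0538]
tool_rot: [0.841, 0.541, 0.001, -0.0]
ft_force: [-0.2, 0.2, -0.4]
grip_width: 0.0002
grasp_force: 0.0
```

carry_out(increments=[0,0,0,0,-0.183,0,0,0,0,-0.183,0,0,0,0,-0.183,0,0,0,0,-0.183,0,0,0,0,-0.183])

```text
clock: 11.15
eef_pos: [0.4443, 0.0154, 0.0538]
tool_rot: [0.516, 0.857, 0.001, 0.0]
ft_force: [-0.0, 0.3, 0.2]
grip_width: -0.0001
grasp_force: 0.0
```

```bash
cat > g.py <<'E'
from h import *
np.set_printoptions(precision=4,suppress=True)
o=bot.get_obs();q=R.from_quat(o["tool_rot"]).as_matrix();print(round(o["clock"],2),np.array(o["eef_pos"]),"h",np.arctan2(q[1,0],q[0,0]),"j6",o["joint_pos"][5],np.array(o["ft_force"]))
f=np.array([-.0431,.52666])
for n in ["top","scene","wrist"]:
    c=bot.camera(n)
    for t in ["die_base","green_mark","right_stop"]:
        for r in bot.place_of(c,t)[:3]:
            p=cam2w(c,np.array(r["xyz"]))
            if p[0]<.56 and abs(p[1])<.2:print(n,t,round(r["p"],2),p); break
    if n=="scene":
        z=np.array([back(c,u,v) for v in range(100,260,2) for u in range(150,300,2)])
        k=(z[:,0]>.53)&(z[:,0]<.62)&(z[:,1]>-.12)&(z[:,1]<.07)
        for x in np.arange(.53,.62,.015):
            kk=k&(abs(z[:,0]-x)<.0075)
            if kk.any(): print("x",round(x,3),"maxz",z[kk,2].max())
E
python3 g.py
```

```text
11.15 [0.4443 0.0154 0.0538] h 2.0574766131197957 j6 1.1179823886082532 [-0.0021  0.3068  0.2137]
top green_mark 0.39 [ 0.5069 -0.0749  0.0081]
top right_stop 0.66 [ 0.5067 -0.095   0.0171]
scene die_base 0.45 [0.5055 0.0153 0.0086]
scene green_mark 0.21 [ 0.4874  0.0286 -0.0032]
x 0.53 maxz 0.019797291268873307
x 0.545 maxz 0.04182186150509315
x 0.56 maxz 0.06718607479643435
x 0.575 maxz 0.07603623030188156
x 0.59 maxz 0.07510744971248084
x 0.605 maxz 0.07131510235644334
wrist die_base 0.91 [0.5002 0.017  0.0093]
wrist green_mark 0.4 [ 0.5042 -0.0779  0.0062]
wrist right_stop 0.25 [0.4969 0.1342 0.0062]
```

carry_out(increments=[0,0.8,1.8,0,0,0,0.8,1.8,0,0,0,0.9,1.7,0,0,0,0,0,2,0,0,0,0,1.6,0])

```text
clock: 12.38
eef_pos: [0.4808, 0.0636, 0.0168]
tool_rot: [0.518, 0.855, 0.001, -0.0]
ft_force: [0.1, -0.2, 0.0]
grip_width: -0.0002
grasp_force: 0.0
```

carry_out(increments=[0,0,0,0.4,0,0,0,0,0,0,0,-0.8,0,0,0,0,-0.4,0,0,0,0,0,0,0,0])

```text
clock: 13.0
eef_pos: [0.4861, 0.051, 0.0138]
tool_rot: [0.519, 0.855, 0.001, 0.0]
ft_force: [-0.0, -0.5, 0.6]
grip_width: 0.0
grasp_force: 0.0
```

```bash
python3 g.py; python3 d.py 2
```

```text
13.0 [0.4861 0.051  0.0138] h 2.0503040017776826 j6 1.1951207538461832 [-0.0335 -0.4631  0.5646]
top die_base 0.47 [0.5038 0.0171 0.0078]
top green_mark 0.46 [ 0.5003 -0.0757  0.0093]
top right_stop 0.91 [ 0.5097 -0.0936  0.0178]
scene die_base 0.67 [0.4868 0.0267 0.0025]
scene green_mark 0.41 [ 0.5154 -0.0745  0.0073]
scene right_stop 0.94 [ 0.5093 -0.1017  0.0193]
x 0.53 maxz 0.017741385790261077
x 0.545 maxz 0.0016670744913296343
x 0.56 maxz 0.05074470965407074
x 0.575 maxz 0.055046592314303755
x 0.59 maxz 0.06656989508742273
x 0.605 maxz 0.07196121817752998
wrist die_base 0.79 [0.5028 0.0147 0.0068]
13.6 [0.4854 0.0516 0.0133] [ 0.5184  0.8551  0.0005 -0.0004] [ 0.1051  0.4298 -0.355   0.7861  0.0013  1.1951] [ 0.3118  1.1352 -0.3997]
scene right_stop 0.8 [ 0.511  -0.1021  0.0171]
scene right_stop 0.66 [ 0.5036 -0.1568  0.0012]
scene left_stop 0.69 [0.5001 0.157  0.0144]
top rail_mid 0.91 [0.5272 0.03   0.0161]
top right_stop 0.61 [ 0.5088 -0.0938  0.0184]
top left_stop 0.77 [0.5024 0.1584 0.0168]
wrist die_base 0.61 [0.501  0.0165 0.0083]
wrist rail_mid 0.63 [ 0.4838  0.0266 -0.0021]
wrist left_stop 0.67 [0.4983 0.1553 0.0167]
```

View pics/d2.png

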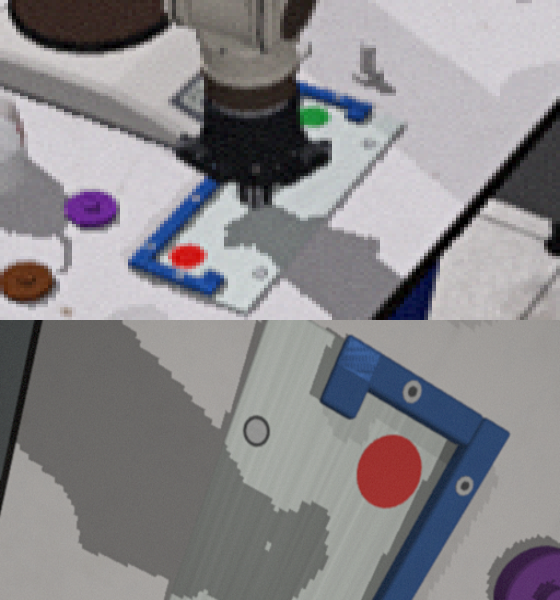

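carry_out(increments=[0,0.4,0,0,-0.13,0,0,-1.0,0,-0.13,0,0,0,0,0,0,-0.6,0,0,0,0,-0.3,0,0,0])

```text
clock: 14.98
eef_pos: [0.4825, 0.0425, 0.0135]
tool_rot: [0.404, 0.915, 0.001, 0.0]
ft_force: [-0.6, -0.7, 0.7]
grip_width: 0.0005
grasp_force: 0.0
```

```bash
python3 g.py|grep -v maxz
```

```text
14.97 [0.4825 0.0425 0.0135] h 2.3101553003965023 j6 0.9184971933966819 [-0.558  -0.6599  0.6716]
top green_mark 0.5 [ 0.5073 -0.0755  0.01  ]
top right_stop 0.67 [ 0.5068 -0.0985  0.0168]
scene green_mark 0.34 [ 0.5101 -0.0777  0.0076]
scene right_stop 0.97 [ 0.5107 -0.1017  0.0173]
```

carry_out(increments=[0,-0.38,-0.32,0,0,0,-0.38,-0.32,0,0,0,-0.38,-0.32,0,0,0,-0.38,-0.32,0,0,0,-0.38,-0.32,0,0])

```text
clock: 16.2
eef_pos: [0.4825, 0.0175, 0.0133]
tool_rot: [0.403, 0.915, 0.001, -0.0]
ft_force: [-1.2, 1.0, -0.1]
grip_width: -0.0001
grasp_force: 0.2
```

```bash
python3 g.py|grep -v maxz; python3 d.py 3 >/dev/null
```

```text
16.2 [0.4825 0.0175 0.0133] h 2.3112422596406814 j6 0.8657074207327393 [-1.1561  1.0196 -0.0553]
top green_mark 0.52 [ 0.5063 -0.074   0.009 ]
top right_stop 0.81 [ 0.5074 -0.0927  0.0182]
scene right_stop 0.81 [ 0.5127 -0.1003  0.0187]
```

View pics/d3.png

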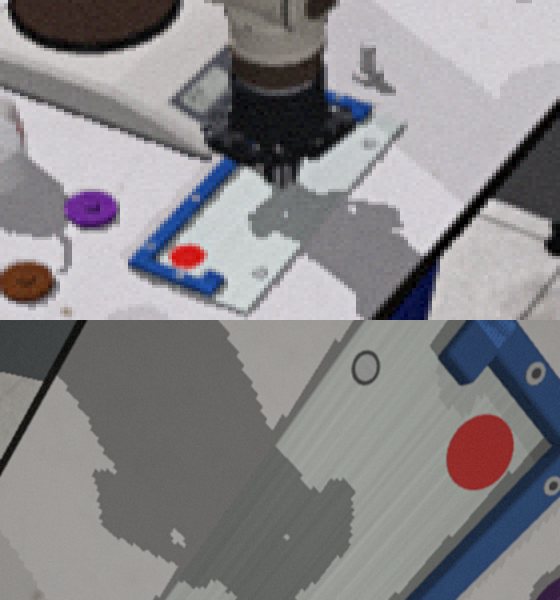

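carry_out(increments=[0,-0.38,-0.3,0,0,0,-0.38,-0.3,0,0,0,-0.38,-0.3,0,0,0,-0.38,-0.3,0,0,0,-0.38,-0.3,0,0])

```text
clock: 18.18
eef_pos: [0.4842, -0.0067, 0.0133]
tool_rot: [0.403, 0.915, 0.001, -0.0]
ft_force: [-0.8, 0.1, 0.1]
grip_width: -0.0002
grasp_force: 0.2
```

carry_out(increments=[0,-0.38,-0.31,0,0,0,-0.38,-0.31,0,0,0,-0.38,-0.31,0,0,0,-0.38,-0.31,0,0,0,-0.38,-0.31,0,0])

```text
clock: 18.8
eef_pos: [0.4857, -0.0311, 0.0132]
tool_rot: [0.403, 0.915, 0.001, -0.0]
ft_force: [-0.1, 0.7, 0.9]
grip_width: -0.0
grasp_force: 0.2
```

```bash
python3 g.py|grep -v maxz; python3 d.py 4 >/dev/null
```

```text
18.8 [ 0.4857 -0.0311  0.0132] h 2.3114212649371852 j6 0.7654906813270956 [-0.147   0.6763  0.9433]
top right_stop 0.56 [ 0.5113 -0.0948  0.0181]
scene right_stop 0.65 [ 0.5101 -0.101   0.0163]
```

View pics/d4.png

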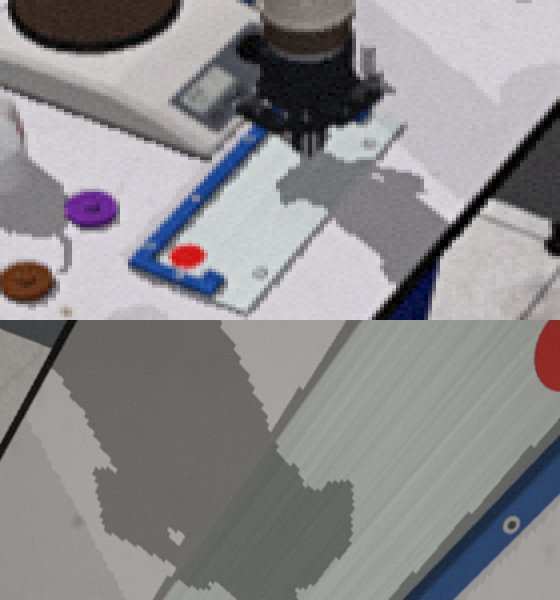

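carry_out(increments=[0,-0.38,-0.31,0,0,0,-0.38,-0.31,0,0,0,-0.3,-0.25,0,0,0,-0.16,-0.13,0,0,0,0,0,0,0])

```text
clock: 20.78
eef_pos: [0.4866, -0.0468, 0.0132]
tool_rot: [0.403, 0.915, 0.001, -0.0]
ft_force: [-0.2, 0.6, 0.4]
grip_width: 0.0001
grasp_force: 0.0
```

carry_out(increments=[0,-0.12,-0.1,0,0,0,-0.12,-0.1,0,0,0,-0.08,-0.07,0,0,0,0,0,0,0,0,0,0,0,0])

```text
clock: 21.4
eef_pos: [0.4867, -0.0507, 0.0132]
tool_rot: [0.403, 0.915, 0.001, -0.0]
ft_force: [0.1, 0.1, -0.2]
grip_width: -0.0002
grasp_force: 0.1
```

Still free; continuing until the stop pushes back.

carry_out(increments=[0,-0.08,-0.06,0,0,0,0,0,0,0,0,-0.08,-0.06,0,0,0,0,0,0,0,0,0,0,0,0])

```text
clock: 22.02
eef_pos: [0.4869, -0.0527, 0.0132]
tool_rot: [0.403, 0.915, 0.001, -0.0]
ft_force: [0.3, -0.4, 0.3]
grip_width: -0.0002
grasp_force: 0.1
```

```bash
python3 g.py|grep -v maxz
```

```text
22.02 [ 0.4869 -0.0527  0.0132] h 2.311342319187939 j6 0.7216450539564034 [ 0.3045 -0.4275  0.3042]
scene right_stop 0.6 [ 0.5147 -0.0988  0.0175]
wrist green_mark 0.35 [ 0.4854  0.0292 -0.0003]
```

carry_out(increments=[0,-0.08,-0.06,0,0,0,0,0,0,0,0,-0.08,-0.06,0,0,0,0,0,0,0,0,0,0,0,0])

```text
clock: 23.25
eef_pos: [0.4866, -0.0542, 0.0131]
tool_rot: [0.403, 0.915, 0.001, -0.001]
ft_force: [-1.2, 3.2, 1.1]
grip_width: -0.0003
grasp_force: 1.7
```

carry_out(increments=[0,-0.08,-0.06,0,0,0,0,0,0,0,0,0,0,0,0,0,0,0,0,0,0,0,0,0,0])

```text
clock: 23.88
eef_pos: [0.4864, -0.0547, 0.013]
tool_rot: [0.403, 0.915, 0.001, -0.001]
ft_force: [-2.7, 4.9, 0.9]
grip_width: -0.0001
grasp_force: 2.7
```

The force now opposes both directions (−2.7, +4.9 N), so the disc is seated against rail and stop. I'll retreat along the face normal, lift and look.

carry_out(increments=[0,0.2,0,0,0,0,0.6,0,0,0,0,1.2,0,0,0,0,1.5,0,-1,0,0,1.5,0,-4,0])

```text
clock: 24.5
eef_pos: [0.4503, -0.018, 0.0624]
tool_rot: [0.403, 0.915, -0.001, -0.003]
ft_force: [0.3, 0.1, 0.6]
grip_width: -0.0002
grasp_force: 0.0
```

carry_out(increments=[0,2,-3,-5,0,0,2,-4,-5,0,0,2,-4,-3,0,0,2,-4,0,0,0,0,0,0,0])

```text
clock: 25.12
eef_pos: [0.2887, -0.0601, 0.1903]
tool_rot: [0.404, 0.915, 0.001, 0.0]
ft_force: [-0.4, 0.2, 0.2]
grip_width: -0.0004
grasp_force: 0.0
```

```bash
cat > k.py <<'E'
from h import *
np.set_printoptions(precision=4,suppress=True)
o=bot.get_obs();print(round(o["clock"],2),np.array(o["eef_pos"]))
ims=[]
for n,b in [("scene",(150,250,200,320)),("top",(150,240,190,320))]:
    c=bot.camera(n);ims.append(cv2.resize(c["pixels"][b[0]:b[1],b[2]:b[3]],(600,300),interpolation=3))
    for t in ["die_base","right_stop","rail_mid","die_plunger","die_body"]:
        for r in bot.place_of(c,t)[:3]:
            p=cam2w(c,np.array(r["xyz"]))
            if p[0]<.56:print(n,t,round(r["p"],2),p)
cv2.imwrite("pics/k.png",np.vstack(ims))
E
python3 k.py
```

```text
25.12 [ 0.2887 -0.0601  0.1903]
scene die_base 0.47 [ 0.509  -0.0763  0.0062]
scene right_stop 0.97 [ 0.5123 -0.1006  0.0186]
scene right_stop 0.44 [0.5005 0.1372 0.0097]
scene rail_mid 0.91 [0.531  0.0307 0.0206]
scene die_plunger 0.61 [ 0.5025 -0.1574  0.0006]
scene die_plunger 0.2 [ 0.4866  0.0304 -0.0019]
scene die_body 0.72 [0.4456 0.2531 0.0004]
top die_base 0.54 [ 0.5101 -0.0741  0.0116]
top right_stop 0.98 [ 0.5061 -0.0975  0.017 ]
top right_stop 0.17 [ 0.5057 -0.1595 -0.0019]
top rail_mid 0.84 [0.5248 0.0285 0.02  ]
top die_plunger 0.6 [ 0.5061 -0.163   0.0001]
top die_body 0.66 [ 0.5079 -0.0717  0.0108]
top die_body 0.6 [0.4469 0.2498 0.0012]
```

View pics/k.png

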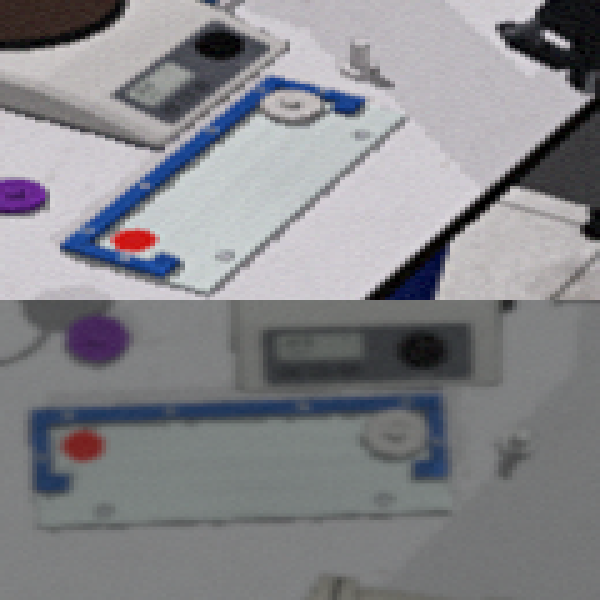

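The disc appears nested in the right (green) corner at (290,105) in the scene crop and (392,435) in the top crop, with red left empty. I'll make one close wrist check for gaps.

carry_out(increments=[0,0,0,0,0.18,0,0,0,0,0.18,0,0,0,0,0.18,0,0,0,0,0.18,0,0,0,0,0.18])

```text
clock: 26.35
eef_pos: [0.2917, -0.0603, 0.1897]
tool_rot: [0.763, 0.646, 0.0, -0.001]
ft_force: [-0.1, -0.8, 0.3]
grip_width: -0.0002
grasp_force: 0.0
```

carry_out(increments=[0,0,0,0,0.18,0,0,0,0,0.18,0,0,0,0,0.18,0,0,0,0,0.18,0,0,0,0,0.18])

```text
clock: 26.98
eef_pos: [0.2917, -0.0603, 0.1897]
tool_rot: [0.968, 0.25, -0.0, -0.001]
ft_force: [-0.4, 0.1, 0.5]
grip_width: -0.0003
grasp_force: 0.0
```

carry_out(increments=[0,0,0,0,0.18,0,0,0,0,0.18,0,4.5,0,3,0,0,4,1,3,0,0,0,0,0,0])

```text
clock: 27.6
eef_pos: [0.3777, -0.0571, 0.127]
tool_rot: [0.997, 0.076, -0.003, -0.001]
ft_force: [-0.8, -0.3, -0.2]
grip_width: -0.0004
grasp_force: 0.0
```

```bash
cat > m.py <<'E'
from h import *
np.set_printoptions(precision=4,suppress=True)
o=bot.get_obs();print(round(o["clock"],2),np.array(o["eef_pos"]),o["joint_pos"][5])
c=bot.camera("wrist")
for t in ["die_base","right_stop","red_mark"]:
    for r in bot.place_of(c,t)[:1]: print(t,round(r["p"],2),cam2w(c,np.array(r["xyz"])),px(c,np.array(r["xyz"])))
r=bot.place_of(c,"die_base")[0]["xyz"];u,v=px(c,np.array(r)).astype(int)
a=max(v-70,0);b=max(u-90,0)
cv2.imwrite("pics/m.png",cv2.resize(c["pixels"][a:a+140,b:b+180],(756,588),interpolation=3))
E
python3 m.py
```

```text
27.6 [ 0.3777 -0.0571  0.127 ] 2.8384224885594738
die_base 0.95 [ 0.5057 -0.076   0.0075] [302.  39.]
right_stop 0.64 [ 0.5086 -0.0999  0.0138] [334.  38.]
red_mark 0.92 [0.4967 0.1333 0.0092] [40.  6.]
```

View pics/m.png

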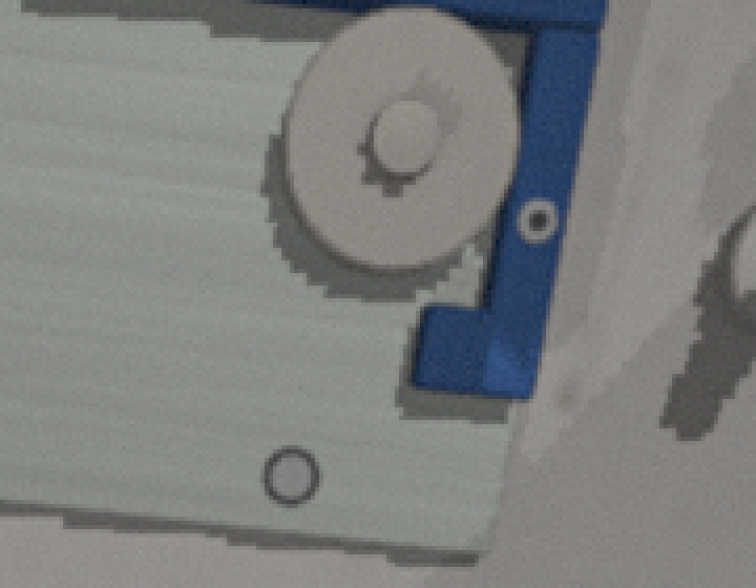

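The disc is flat and touches both the rail (top) and the end stop (right) with no visible gap, so I'm handing in.

```bash
python3 -c "from workcell import bot; print(bot.job_done())"
```

```text
the job is handed in; nothing more can be done
None
```

The steel die base was pushed to the blue rail, slid along it into the green corner pocket, and sits flat with no visible gap at the rail or the end stop; nothing else was touched. I handed the job in at about 28 s, and no verdict came back. The gripper hid the disc during the slide, so staying against the rail on the way is inferred from tool position and force readings.

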